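# Clear and shut the key box in the genkan

### The job

The shoehorn has been left lying across the walnut key box, in the way of its two sprung covers. Lay it flat and lengthwise on the middle of the cork mat, then press both covers down until their catches hold them fully shut. Leave the vase, the dish, the flashlight and the key in the uncovered bay where they are.

Things in the scene. Friction and masses are not known exactly. Their poses are not given: they have to be found in the camera images.
- key_box: Fixed walnut base plate of the key box, 97 (x) by 186 (y) by 6 mm; origin at the centre of its underside on the cabinet top, its -x side is the front (towards the robot). Three open-topped walnut bays, each 85 (x) by 57 (y) by 42 mm, stand on it side by side along y at a pitch of 58 mm, in any order; their rims are 48 mm above the cabinet top.
- bay_open: The bay without a cover, axes parallel to key_box; origin at the centre of its underside (6 mm above the cabinet top); walls and floor 4 mm. The key lies in it.
- cover_plain (a joint): Hinge angle of the plain cover (walnut slab 80 mm from hinge to free edge, 55 wide, 6 thick): 0 = fully shut, lying on the bay's rims; grows as the free (front) edge rises, 1.15 = steeply open. A spring lifts it again to 0.4 or more unless the catch has snapped. Passing the catch, from about 0.15 rad down, takes about 6 N near the free edge.
- cover_plain_hinge (a point): Middle of the plain cover's hinge line, at the far (+x) top rim of its bay, 48 mm above the cabinet top; fixed to the bay, axes parallel to key_box; the hinge runs along y and the shut cover reaches 80 mm from here to -x, its underside at this height and its top 6 mm higher.
- cover_plain_edge (a point): Middle of the plain cover's free edge, on its top face; moves with the cover.
- cover_slotted (a joint): Hinge angle of the slotted cover, which is like the plain one in size, spring and catch but has three dark ventilation slots across its top face; 0 = fully shut.
- cover_slotted_hinge (a point): Middle of the slotted cover's hinge line, as for the plain cover.
- cover_slotted_edge (a point): Middle of the slotted cover's free edge, on its top face; moves with the cover.
- shoehorn: Loose plastic shoehorn, 190 mm long, 45 g, lying along its x axis, underside flat. Origin at mid-length on the underside, by the centre of mass. Handle (x -95 to +5 mm): bar 22 mm wide (y), 10 mm thick; blade (x 0 to +95): 36 mm wide, side lips 9 mm high. Starts on the bays' rims near the front, partly under the raised covers, handle sticking out 60 to 80 mm past the box's -y side.
- mat: Fixed cork mat on the cabinet top, 240 (x) by 100 (y) by 3 mm; origin at the centre of its underside.
- vase: Loose empty glass bud vase, 140 mm high, 54 mm in diameter at its widest, behind the key box; origin at the centre of its foot.
- dish: Loose white ceramic key dish, 104 mm across and 26 mm high; origin at the centre of its foot.
- flashlight: Loose aluminium flashlight, 97 mm long (along its x axis) and 30 mm thick, lying beside the key box; origin halfway along, at the height of the cabinet top.
- key: Loose steel key, 54 mm long, 5 mm thick, lying on the floor of the uncovered bay; origin near its middle on its underside.
There are look-alikes about, which are no part of the job. What is meant by the shoehorn is not green, pink or white, and is the smaller of those in its own colour.

How it is judged:
By the outcome, as a careful person would: the job done as asked, in the order asked, and still so for the second after the job is handed in, with the robot touching nothing.
It also fails if it takes over 64 s, if anything falls off the work surface, if the arm or the gripper's body presses on something with over 40 N, if the wrist force passes 120 N, or if a joint passes its speed limit or range.

### The arm

A 6-joint arm with a two-finger parallel gripper is mounted at the origin on the work surface. World frame = base frame: x ahead of the robot, y to its left, z up, the work surface at z = 0. Lengths are in m, angles in rad, forces in N, time in s.
With the tool pointing down it reaches from about 0.35 to 0.85 m from the base axis. Payload 8.1 kg.
Tool frame: the origin (TCP) lies on the centre line of the jaws, within the pads' length; the fingertips stand robot.tips_ahead ahead of it and the grasp point (between the pads) lies 6 mm ahead of it (robot.tips_ahead is the distance from the TCP to the fingertips, in m); z points along the fingers, y is the line along which they close (so a half turn about z gives the same grasp; the last joint's range is limited). The gripper opens to 93 mm and grips with 3 to 60 N. Pads are 15 mm wide; open, the fingers measure 128 mm over their backs; the gripper's body (75 mm by 188 mm) begins 65 mm behind the grasp point.
Start: joints at [1.032, 0.13, 1.488, -0, 1.523, -0.085], TCP at [0.263, 0.539, 0.244] pointing down, gripper open.
Joint ranges: [-2.96, 2.96], [-0.89, 2.26], [0.02, 2.5], [-1.34, 4.48], [0, 2.73], [-2.66, 2.66]. Speed limits (rad/s): [2.39, 2.39, 2.79, 3.14, 3.14, 3.14].

### API

Orientations are given as a rotation vector (axis times angle).
In Python, from plant import robot gives the robot as it stands.
- The arm moves only by the tool apply_moves, never from a script. Its arguments are lists of equal length, an entry for each row: "delta_pos": the shift along the tool's x, y, z in cm, a list of three; "twist": the turn about the tool's z in rad. A call has 1 to 8 rows; each row shifts and turns the commanded pose from where the row before left it, along the tool's axes as they then stand; what a row does not reach is not made up. A row lasts 1/8 s, in which the tool goes at most 62.5 mm and 10.7 degrees, less where a joint would pass 70% of its speed; a pose out of reach is approached as far as the arm can. A call with a gripper value outside its range is refused whole. "gripper" is the finger opening in cm, from 0 to 9.3, set as the call begins (left out, the last holds). The fingers move at their own pace and stop on an object; "squeeze" is the grip in N (left out, the last holds). Time passes only in rows, so rows that do not move let the fingers close. It gives the time, the measured TCP pose, the force, the opening and the grip force at its end, in the units of the state.
- robot.read_state(): the state, without advancing time (a new reading comes with each control period).
- robot.read_camera(name): name is "side" or "top" or "wrist"; returns a dict with "frame" (400x640x3 uint8, red, green, blue), "vertical_fov" (degrees; the focal length in pixels is half the picture's height over the tangent of half this angle, whatever the lens; pixels are square), "cx", "cy" (the principal point, pixels), "R" (3x3) and "t" (3): a world point X has camera coordinates R X + t. Camera axes: x right, y down, z forward; pixel columns grow to the right and rows downward; lengths in m; the calibration is good to about 2 mm. A picture is of the moment at which its call begins. There is no depth.
- robot.close_job(): hands the job in; it is judged then, once.
The state is a dict: "t": time; "q": joint angles; "dq": joint speeds; "joint_torque": joint torques, N m; "tool_pos": TCP position; "orientation": TCP orientation; "force": force on the tool from outside, world axes, zero at the start; "wrist_torque": the same for the moment, N m; "opening": finger opening in m; "gripper_force": force on a finger pad.
Only numpy, scipy, OpenCV 4.12 (cv2) and the standard library are available. Lean on these libraries where they do the work, as an engineer would, in place of code of your own. Each camera call takes 0.05 s, during which the arm holds its last target. There are 200 camera calls.

## Working session

There is one attempt and no reset: what is moved stays moved. The work goes in short steps, Python scripts to look and compute and a tool call to move; the robot and the scene stay as the last step left them, time stands still between calls to the robot, and variables do not carry over. Pictures are saved under pics/ and viewed, at most 10 in all, crops included, and the job is handed in when it is done.

Besides the shell and the picture viewer there is one more tool, called as name(argument=value, ...) on one line, values as JSON. apply_moves: Moves the arm, as the interface text tells. Its arguments: {"type":"object","properties":{"delta_pos":{"type":"array"},"twist":{"type":"array"},"gripper":{"type":"number"},"squeeze":{"type":"number"}},"required":["delta_pos","twist"]}

```bash
mkdir -p pics; ls; cat > h.py <<'E'
import numpy as np, cv2
from plant import robot
def cam(n):
    c=robot.read_camera(n); f=200/np.tan(np.radians(c["vertical_fov"])/2)
    c["K"]=np.array([[f,0,c["cx"]],[0,f,c["cy"]],[0,0,1]]); c["R"]=np.array(c["R"]); c["t"]=np.array(c["t"]); return c
def save(c,p): cv2.imwrite(p,c["frame"][:,:,::-1])
def ray(c,uv):
    d=c["R"].T@np.linalg.solve(c["K"],[uv[0],uv[1],1.]); return -c["R"].T@c["t"],d
def onz(c,uv,z):
    o,d=ray(c,uv); return o+d*(z-o[2])/d[2]
def proj(c,X):
    p=c["K"]@(c["R"]@np.array(X)+c["t"]); return p[:2]/p[2]
E
python3 - <<'E'
from h import *
for n in ("top","side"):
    c=cam(n); save(c,f"pics/{n}0.png"); np.savez(f"{n}0.npz",**c); print(n,-c["R"].T@c["t"],c["vertical_fov"],c["R"].round(2).tolist())
s=robot.read_state(); print(s, robot.tips_ahead)
E
```

```text
pics
top [0.27235522 0.03764993 1.37741017] 42.366713992194 [[0.01, -1.0, 0.01], [-0.99, -0.01, -0.12], [0.12, -0.01, -0.99]]
side [-0.00868386 -0.84369096  0.89195243] 49.993154247223764 [[0.87, -0.49, -0.02], [-0.32, -0.55, -0.77], [0.36, 0.68, -0.64]]
{'t': 0.1, 'q': array([ 1.03158783e+00,  1.31119916e-01,  1.48916941e+00,  1.78071827e-05,
        1.52300528e+00, -8.53875961e-02]), 'dq': array([ 0.00209623, -0.00288619, -0.00444901, -0.00219683, -0.00062911,
        0.00106994]), 'joint_torque': array([ 1.41271805e-03, -5.61349189e+01, -4.93089831e+01,  7.71295466e-02,
        2.92959984e-02, -9.25884888e-05]), 'tool_pos': array([0.26276377, 0.53887263, 0.24267238]), 'orientation': array([-7.06638244e-01, -3.06053406e+00,  2.53508427e-03]), 'force': array([ 0.51974675, -0.64369202,  0.00553205]), 'wrist_torque': array([0.02309231, 0.02509466, 0.05586239]), 'gripper_force': 0.0, 'opening': 0.09271767009533359} 0.025
```

View pics/top0.png

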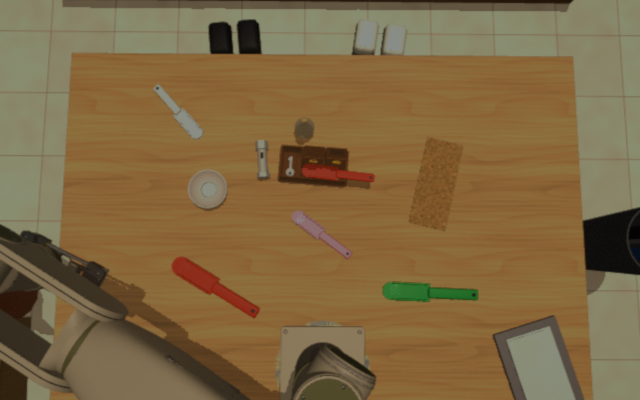

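View pics/side0.png

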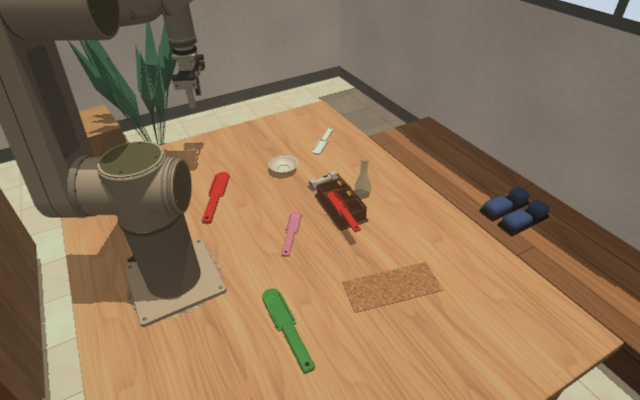

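The top view shows the box at about (313,166), with the raised covers on the right two bays and the key in the left bay at (290,165). The mat is at (436,184), the dish at (208,190), the flashlight at (262,160) and the vase at (304,130).

Shoehorn candidates in the top view: red at (338,174) on the box, a larger red at (215,287), green at (430,292), pink at (321,235) and white at (178,110). The one meant is the red at (338,174): it is the smaller of the two reds and lies across the box.

```bash
python3 - <<'E'
from h import *
c=dict(np.load("top0.npz")); im=c["frame"]
a=cv2.resize(im[115:240,225:475,::-1],None,fx=3.2,fy=3.2,interpolation=cv2.INTER_CUBIC)
cv2.imwrite("pics/crop1.png",a)
hsv=cv2.cvtColor(im,cv2.COLOR_RGB2HSV)
red=(((hsv[...,0]<6)|(hsv[...,0]>174))&(hsv[...,1]>190)&(hsv[...,2]>100)).astype(np.uint8)
n,l,st,ce=cv2.connectedComponentsWithStats(red)
for i in range(1,n):
    if st[i,4]<60: continue
    p=np.argwhere(l==i)[:,::-1].astype(float)
    z=.05 if 280<ce[i][0]<400 and ce[i][1]<200 else .005
    w=np.array([onz(c,q,z) for q in p]); r=cv2.minAreaRect((w[:,:2]*1000).astype(np.float32))
    print(st[i],ce[i].round(1),r)
    m=w[:,:2].mean(0); e=np.linalg.svd(w[:,:2]-m,full_matrices=False)[2][0]; s=(w[:,:2]-m)@e
    print(m,e,m+e*s.min(),m+e*s.max())
# mat: low-brightness orange, saturated
sub=hsv[130:240,400:475]; print(hsv[180,436],hsv[180,480])
E
```

```text
[302 165  72  16 588] [332.8 173.4] ((501.93804931640625, -37.94783020019531), (185.97879028320312, 33.3959846496582), 82.6925048828125)
[ 0.50285869 -0.02603197] [-0.10509138 -0.99446257] [0.5113726  0.05453382] [ 0.49181759 -0.13051204]
[ 173  258   86   59 1249] [209.5 283.8] ((206.5243682861328, 280.90191650390625), (255.08795166015625, 44.83905029296875), 59.27414321899414)
[0.21517842 0.29519342] [-0.51345359 -0.85811736] [0.27209614 0.39031806] [0.14111079 0.17140674]
[ 16 174 129] [ 16 160 139]
```

View pics/crop1.png

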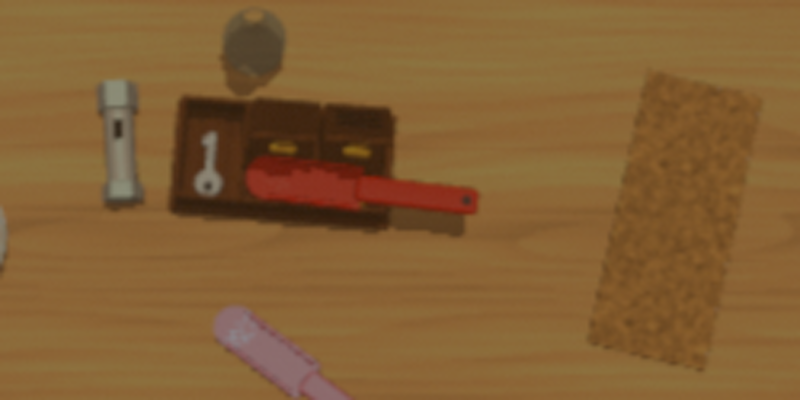

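The crop confirms the target: the small red shoehorn lies on the box with its handle end at crop (478,200). The key is in the leftmost bay, both covered bays are to its right, and the mat corners are at about (650,70), (762,97), (703,372) and (588,342).

```bash
python3 - <<'E'
from h import *
c=dict(np.load("top0.npz"))
f=lambda u,v:(225+(u+.5)/3.2-.5,115+(v+.5)/3.2-.5)
M=np.array([onz(c,f(*p),.003)[:2] for p in [(650,70),(762,97),(703,372),(588,342)]])
print("mat",M.mean(0),[np.linalg.norm(M[i]-M[i-1]).round(4) for i in range(4)]); d=(M[0]+M[1]-M[2]-M[3]);print("ang",np.degrees(np.arctan2(d[1],d[0])))
for p in [(182,98),(245,101),(172,210),(388,225)]: print("rim",p,onz(c,f(*p),.048))
for p in [(254,45),(118,140)]: print(onz(c,f(*p),.0))
s=robot.read_state()
import cv2; print(cv2.Rodrigues(s["orientation"])[0].round(3))
E
```

```text
mat [ 0.48657887 -0.30676968] [np.float64(0.2396), np.float64(0.0977), np.float64(0.2411), np.float64(0.0987)]
ang -13.625212104675185
rim (182, 98) [0.5772303  0.10853709 0.048     ]
rim (245, 101) [0.57508968 0.05680021 0.048     ]
rim (172, 210) [0.48412665 0.11551584 0.048     ]
rim (388, 225) [ 0.47293787 -0.06041937  0.048     ]
[0.63488187 0.050188   0.        ]
[0.55151766 0.16487545 0.        ]
[[-0.899  0.438 -0.001]
 [ 0.438  0.899 -0.001]
 [ 0.    -0.002 -1.   ]]
```

apply_moves(delta_pos=[[0,0,0],[0,0,0],[0,0,0],[0,0,0],[0,0,0],[0,0,0],[0,0,0],[0,0,0]], twist=[0.15,0.17,0.17,0.17,0.17,0.17,0.17,0.05])

```text
t: 1.1
tool_pos: [0.2628, 0.539, 0.243]
orientation: [2.336, 2.1, -0.002]
force: [0.8, -0.5, -0.2]
opening: 0.0933
gripper_force: 0.0
```

```bash
cat >> h.py <<'E'
def delta(target):
    s=robot.read_state(); R=cv2.Rodrigues(np.array(s["orientation"]))[0]
    print("pos",s["tool_pos"].round(4),"yaw",np.degrees(np.arctan2(R[1,1],R[0,1])).round(2),"z",R[:,2].round(3),"F",s["force"].round(2),"open",s["opening"].round(4))
    print("d tool cm",(100*R.T@(np.array(target)-s["tool_pos"])).round(2))
E
python3 - <<'E'
from h import *
delta([.494,-.11,.2])
c=dict(np.load("top0.npz"))
f=lambda u,v:(225+(u+.5)/3.2-.5,115+(v+.5)/3.2-.5)
for p in [(478,201),(365,190)]: print(onz(c,f(*p),.058))
E
```

```text
Traceback (most recent call last):
  File "h.py", line 15, in delta
    print("pos",s["tool_pos"].round(4),"yaw",np.degrees(np.arctan2(R[1,1],R[0,1])).round(2),"z",R[:,2].round(3),"F",s["force"].round(2),"open",s["opening"].round(4))
                                                                                                                                               ^^^^^^^^^^^^^^^^^^
AttributeError: 'float' object has no attribute 'round'
```

```bash
sed -i 's/s\["opening"\].round(4)/round(s["opening"],4)/' h.py
python3 - <<'E'
from h import *
delta([.494,-.11,.2])
c=dict(np.load("top0.npz"))
f=lambda u,v:(225+(u+.5)/3.2-.5,115+(v+.5)/3.2-.5)
for p in [(478,201),(365,190)]: print(onz(c,f(*p),.058))
E
```

```text
pos [0.2628 0.539  0.243 ] yaw -6.1 z [-0.001 -0.001 -1.   ] F [ 0.77 -0.48 -0.24] open 0.0933
d tool cm [-62.07  29.88   4.35]
[ 0.49155616 -0.13265712  0.058     ]
[ 0.4999665  -0.04111355  0.058     ]
```

apply_moves(delta_pos=[[-3.88,1.87,0],[-3.88,1.87,0],[-3.88,1.87,0],[-3.88,1.87,0],[-3.88,1.87,0],[-3.88,1.87,0],[-3.88,1.87,0],[-3.88,1.87,0]], twist=[0,0,0,0,0,0,0,0])

```text
t: 2.1
tool_pos: [0.3799, 0.2137, 0.2433]
orientation: [-2.333, -2.104, 0.001]
force: [0.6, -0.3, -0.0]
opening: 0.093
gripper_force: 0.0
```

apply_moves(delta_pos=[[-3.88,1.87,0],[-3.88,1.87,0],[-3.88,1.87,0],[-3.88,1.87,0],[-3.88,1.87,0],[-3.88,1.87,0],[-3.88,1.87,0],[-3.88,1.87,0]], twist=[0,0,0,0,0,0,0,0])

```text
t: 3.1
tool_pos: [0.4969, -0.1104, 0.2432]
orientation: [-2.333, -2.104, 0.0]
force: [0.9, 0.1, 0.7]
opening: 0.0931
gripper_force: 0.0
```

```bash
python3 - <<'E'
from h import *
delta([.494,-.11,.2])
c=cam("wrist"); save(c,"pics/w1.png"); np.savez("w1.npz",**c); print(-c["R"].T@c["t"],c["vertical_fov"])
c=cam("top"); np.savez("top1.npz",**c)
E
```

```text
pos [ 0.4969 -0.1104  0.2432] yaw -5.91 z [-0.001  0.    -1.   ] F [0.9  0.06 0.66] open 0.0931
d tool cm [ 0.01 -0.29  4.32]
[ 0.50622658 -0.02539935  0.3839715 ] 58.08829340039012
```

View pics/w1.png

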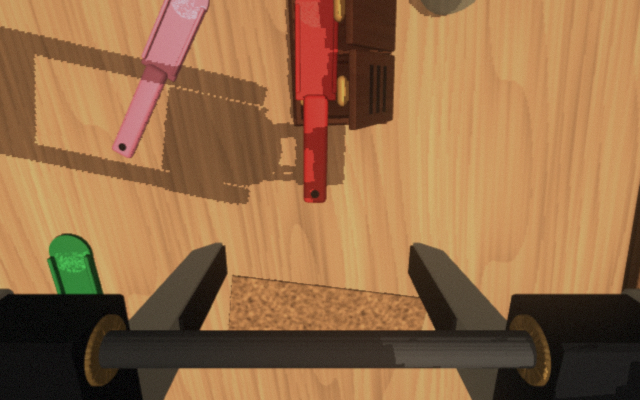

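The wrist view shows the handle from (316,97) to its end at (315,201). The slotted cover is at (372,88) on the -y end bay, with the plain cover at (370,20) beside it.

```bash
python3 - <<'E'
from h import *
c=dict(np.load("w1.npz"))
for n,p,z in [("end",(315,201),.058),("blade/handle step L",(296,97),.05),("hL",(305,185),.058),("hR",(326,185),.058),("hL2",(304,105),.058),("hR2",(328,105),.058),("boxfrontcorner rim",(298,125),.048),("slot cover free -y corner(top)",(349,129),.1235),("slot cover hinge -y",(393,122),.052),("front rim far",(291,0),.048)]:
    print(n,onz(c,p,z).round(4))
E
```

```text
end [ 0.4933 -0.1278  0.058 ]
blade/handle step L [ 0.4863 -0.0318  0.05  ]
hL [ 0.4856 -0.1112  0.058 ]
hR [ 0.5052 -0.1133  0.058 ]
hL2 [ 0.493  -0.0391  0.058 ]
hR2 [ 0.5139 -0.0413  0.058 ]
boxfrontcorner rim [ 0.4851 -0.0566  0.048 ]
slot cover free -y corner(top) [ 0.5257 -0.0561  0.1235]
slot cover hinge -y [ 0.5711 -0.0625  0.052 ]
front rim far [0.4915 0.0457 0.048 ]
```

apply_moves(delta_pos=[[0.23,-0.13,3],[0,0,4],[0,0,4],[0,0,3],[0,0,1.8],[0,0,1],[0,0,0],[0,0,0]], twist=[0,0,0,0,0,0,0,0], gripper=6)

```text
t: 4.2
tool_pos: [0.4967, -0.1068, 0.0769]
orientation: [2.332, 2.103, 0.002]
force: [0.9, -0.0, 0.6]
opening: 0.0599
gripper_force: 0.0
```

apply_moves(delta_pos=[[0,0,0],[0,0,0],[0,0,0],[0,0,0],[0,0,0],[0,0,0]], twist=[0,0,0,0,0,0], gripper=1, squeeze=35)

```text
t: 4.95
tool_pos: [0.4957, -0.1066, 0.0756]
orientation: [-2.333, -2.104, 0.0]
force: [-0.8, 0.9, 0.4]
opening: 0.0212
gripper_force: 35.0
```

apply_moves(delta_pos=[[0,0,-0.4],[0,0,-0.6],[0,-1.5,-0.3],[0,-3,-0.5],[0,-3,-2],[0,0,-3],[0,0,-3],[0,0,0]], twist=[0,0,0,0,0,0,0,0])

```text
t: 5.95
tool_pos: [0.423, -0.0995, 0.1767]
orientation: [2.329, 2.1, 0.004]
force: [-0.1, -0.2, -0.7]
opening: 0.0215
gripper_force: 35.0
```

```bash
python3 - <<'E'
from h import *
delta([.4,-.28,.2])
c=cam("side"); s=c["frame"][120:320,240:480,::-1]; 
w=cam("wrist"); np.savez("w2.npz",**w)
a=cv2.resize(s,None,fx=1.66,fy=1.66); b=cv2.resize(w["frame"][:,:,::-1],None,fx=.83,fy=.83)[:332]
cv2.imwrite("pics/m2.png",cv2.resize(np.hstack([a,b[:332]]) if a.shape[0]==b.shape[0] else np.hstack([cv2.resize(a,(398,332)),b[:332]]),(800,int(332*800/(398+b.shape[1])))))
E
```

```text
pos [ 0.423  -0.0995  0.1767] yaw -5.91 z [ 0.006 -0.002 -1.   ] F [-0.14 -0.23 -0.69] open 0.0215
d tool cm [-18.19  -0.41  -2.3 ]
```

View pics/m2.png

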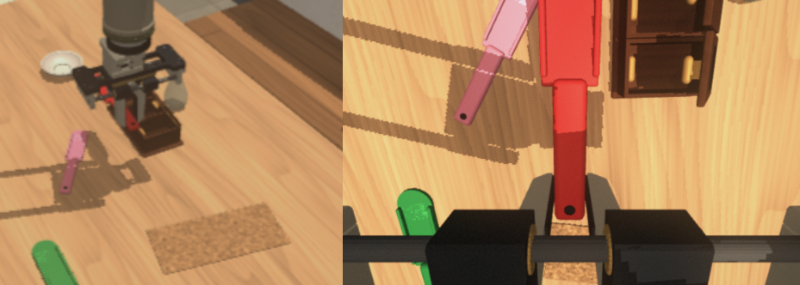

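apply_moves(delta_pos=[[-2,0.2,0],[-4,0.3,0],[-4,0.3,0],[-4,0.3,0],[-4,0.3,0],[-1,0,0],[0,0,0],[0,0,0]], twist=[0,0,0,0,0.1,0.16,0.16,0.16])

```text
t: 7.05
tool_pos: [0.4135, -0.2887, 0.1713]
orientation: [-2.838, -1.339, 0.002]
force: [0.1, -0.4, -0.7]
opening: 0.0218
gripper_force: 35.0
```

apply_moves(delta_pos=[[0,0,0],[0,0,0],[0,0,0],[0,0,0],[0,0,0],[0,0,0],[0,0,0],[0,0,0]], twist=[0.16,0.16,0.16,0.16,0.16,0.16,0.16,0])

```text
t: 8.05
tool_pos: [0.4138, -0.2884, 0.1718]
orientation: [-3.119, 0.362, 0.004]
force: [0.6, -0.1, -1.7]
opening: 0.0216
gripper_force: 35.0
```

```bash
python3 - <<'E'
from h import *
delta([.4166,-.2898,.1])
w=cam("wrist"); np.savez("w3.npz",**w); t=cam("top"); np.savez("top3.npz",**t)
a=cv2.resize(t["frame"][120:250,380:480,::-1],None,fx=3.2,fy=3.2,interpolation=cv2.INTER_CUBIC)
b=cv2.resize(w["frame"][:,:,::-1],(480,300)); o=np.zeros((416,800,3),np.uint8); o[:,:320]=a; o[:300,320:]=b
cv2.imwrite("pics/m3.png",o)
E
```

```text
pos [ 0.4138 -0.2884  0.1718] yaw -103.25 z [-0.002  0.002 -1.   ] F [ 0.6  -0.12 -1.67] open 0.0216
d tool cm [0.32 0.08 7.18]
```

View pics/m3.png

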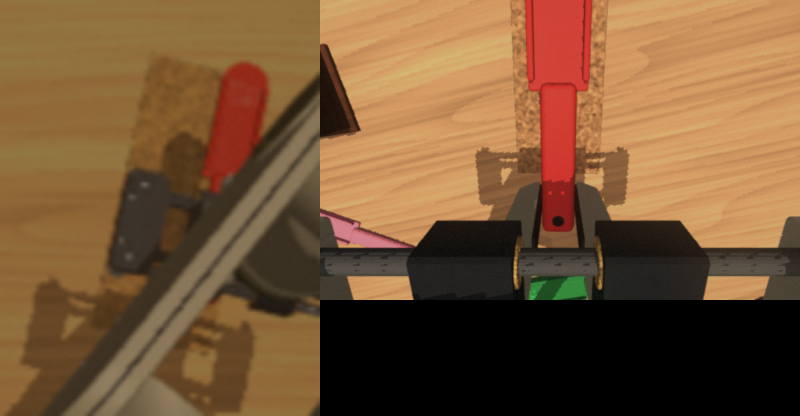

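```bash
python3 - <<'E'
from h import *
c=dict(np.load("w3.npz"))
f=lambda u,v:((u-320+.5)/.75-.5,(v+.5)/.75-.5)
L=[onz(c,f(*p),.003) for p in [(512,2),(517,165)]]; R=[onz(c,f(*p),.003) for p in [(607,2),(602,165)]]
for A in(L,R): d=A[0]-A[1]; print(A,np.degrees(np.arctan2(d[1],d[0])))
n=np.array([.236,.972]); 
for A in (L,R): print([ (a[:2]@n).round(4) for a in A])
print("ctr old",np.array([.4866,-.3068])@n, "tcp",np.array([.4138,-.2884])@n)
zt=.1718-.025+.008
P=[onz(c,f(*p),zt)[:2] for p in [(558,231),(558,86)]]; print("horn end,step",P,[p@n for p in P]); d=P[1]-P[0]; print(np.degrees(np.arctan2(d[1],d[0])),np.linalg.norm(d))
E
```

```text
[array([ 0.56628042, -0.27405021,  0.003     ]), array([ 0.39344689, -0.23020994,  0.003     ])] -14.233229188295052
[array([ 0.54392554, -0.36870711,  0.003     ]), array([ 0.36965349, -0.33138968,  0.003     ])] -12.086399740269286
[np.float64(-0.1327), np.float64(-0.1309)]
[np.float64(-0.23), np.float64(-0.2349)]
ctr old -0.18337200000000003 tcp -0.18266799999999997
horn end,step [array([ 0.3917062 , -0.28146202]), array([ 0.48480773, -0.30339388])] [np.float64(-0.18113842114276554), np.float64(-0.1804842315909207)]
-13.25545950579972 0.09564988511376699
```

apply_moves(delta_pos=[[0.33,0.15,2],[0,0,3],[0,0,3],[0,0,2.5],[0,0,2],[0,0,0.8],[0,0,0.3],[0,0,0]], twist=[0,0,0,0,0,0,0,0])

```text
t: 9.15
tool_pos: [0.4178, -0.2916, 0.0382]
orientation: [3.12, -0.363, 0.001]
force: [1.0, 0.8, -0.5]
opening: 0.0215
gripper_force: 35.0
```

```bash
python3 -c "
from h import *
delta([.417,-.2906,.031])"
```

```text
pos [ 0.4178 -0.2916  0.0382] yaw -103.26 z [ 0.001 -0.001 -1.   ] F [ 0.96  0.77 -0.54] open 0.0215
d tool cm [-0.1  -0.08  0.72]
```

apply_moves(delta_pos=[[0,0,0.3],[0,0,0.2],[0,0,0.1],[0,0,0.1],[0,0,0.05],[0,0,0]], twist=[0,0,0,0,0,0])

```text
t: 9.9
tool_pos: [0.4175, -0.2915, 0.0306]
orientation: [3.12, -0.364, 0.0]
force: [-2.9, 0.9, 4.8]
opening: 0.0213
gripper_force: 35.0
```

Contact is light (about 5 N). I'll release and retreat upward.

apply_moves(delta_pos=[[0,0,0],[0,0,0],[0,0,0],[0,0,0],[0,0,0],[0,0,0]], twist=[0,0,0,0,0,0], gripper=5)

```text
t: 10.65
tool_pos: [0.4174, -0.2914, 0.0301]
orientation: [3.12, -0.364, 0.0]
force: [-0.7, -0.9, -0.0]
opening: 0.05
gripper_force: 0.0
```

apply_moves(delta_pos=[[0,0,-0.5],[0,0,-1.5],[0,0,-3],[0,0,-4],[0,0,-4],[0,0,-4],[0,0,-2],[0,0,0]], twist=[0,0,0,0,0,0,0,0])

```text
t: 11.65
tool_pos: [0.4185, -0.2923, 0.2234]
orientation: [3.117, -0.364, 0.007]
force: [0.1, -1.5, 0.6]
opening: 0.0503
gripper_force: 0.0
```

```bash
python3 - <<'E'
from h import *
delta([.5,-.03,.22])
w=cam("wrist"); save(w,"pics/w4.png"); np.savez("w4.npz",**w)
hsv=cv2.cvtColor(w["frame"],cv2.COLOR_RGB2HSV)
red=(((hsv[...,0]<6)|(hsv[...,0]>174))&(hsv[...,1]>190)&(hsv[...,2]>80)).astype(np.uint8)
n,l,st,ce=cv2.connectedComponentsWithStats(red); i=1+st[1:,4].argmax(); p=np.argwhere(l==i)[:,::-1]
W=np.array([onz(w,q,.01)[:2] for q in p]); r=cv2.minAreaRect((W*1000).astype(np.float32)); print(st[i],r)
E
```

```text
pos [ 0.4185 -0.2923  0.2234] yaw -103.3 z [ 0.004 -0.004 -1.   ] F [ 0.11 -1.49  0.57] open 0.0503
d tool cm [  1.9  -27.4    0.28]
[ 299  100   35  101 1445] ((441.8848571777344, -295.1822204589844), (32.364627838134766, 99.32189178466797), 76.67101287841797)
```

View pics/w4.png

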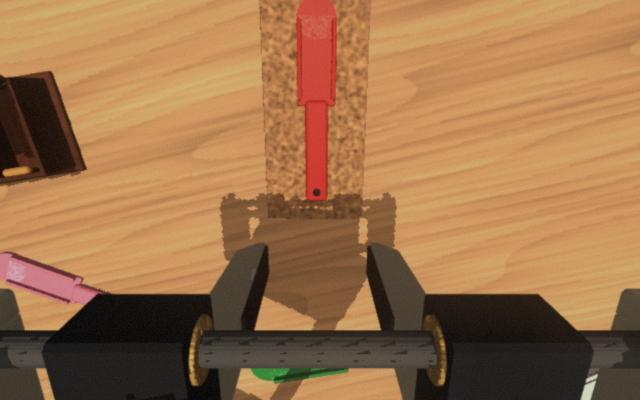

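apply_moves(delta_pos=[[-0.6,-3.6,0],[-0.6,-3.6,0],[-0.6,-3.6,0],[-0.6,-3.6,0],[-0.6,-3.6,0],[-0.6,-3.6,0],[-0.6,-3.6,0],[-0.4,-3.6,0]], twist=[0,0,0,0,0,0,0,-0.17], gripper=0)

```text
t: 12.7
tool_pos: [0.4379, 0.0008, 0.2186]
orientation: [-3.14, 0.093, 0.004]
force: [0.2, -0.1, 1.7]
opening: 0.0006
gripper_force: 0.0
```

```bash
python3 - <<'E'
from h import *
w=dict(np.load("w4.npz")); a=np.array([.973,-.23])
E=onz(w,(316.5,200),.013)[:2]; F=onz(w,(315,218),.003)[:2]; mid=E+.095*a; print("horn mid",mid,"mat ctr via front",F+.12*a)
delta([.44,0,.22])
w=cam("wrist"); save(w,"pics/w5.png"); np.savez("w5.npz",**w)
t=cam("top"); np.savez("top5.npz",**t)
E
```

```text
horn mid [ 0.48680429 -0.30621071] mat ctr via front [ 0.48893539 -0.30504871]
pos [0.4379 0.0008 0.2186] yaw -93.4 z [-0.002  0.    -1.   ] F [ 0.16 -0.07  1.65] open 0.0006
d tool cm [ 0.21  0.06 -0.14]
```

View pics/w5.png

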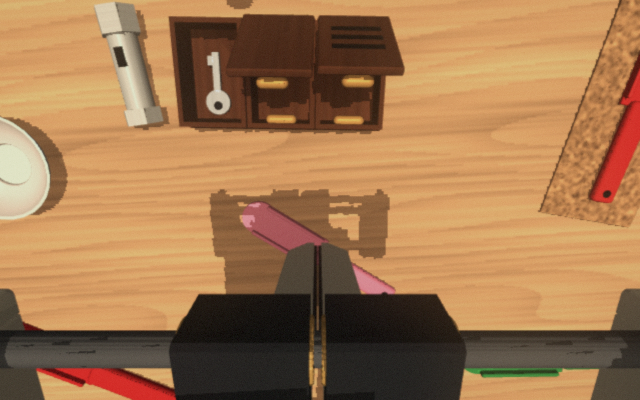

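Wrist view: the horn lies centred on the mat. The plain cover's free edge runs from (229,74) to (313,76), the slotted cover's from (317,68) to (403,74), and their hinges are near row 15. The rim front is near row 127.

```bash
python3 - <<'E'
from h import *
c=dict(np.load("w5.npz"))
for n,p,z in [("rim front left",(180,124),.048),("rim front right",(384,128),.048),("rim back left",(170,17),.048),("plain edge L",(229,74),.122),("plain edge R",(313,74),.122),("slot edge L",(317,70),.122),("slot edge R",(403,72),.122),("slot hinge R",(389,16),.052),("slot hinge L",(319,16),.052),("plain hinge L",(250,16),.052)]:
    print(n,onz(c,p,z).round(4))
E
```

```text
rim front left [0.4987 0.1158 0.048 ]
rim front right [ 0.485  -0.0572  0.048 ]
rim back left [0.5806 0.1093 0.048 ]
plain edge L [0.5329 0.0519 0.122 ]
plain edge R [ 5.297e-01 -2.000e-04  1.220e-01]
slot edge L [ 0.5319 -0.0029  0.122 ]
slot edge R [ 0.5276 -0.0561  0.122 ]
slot hinge R [ 0.5705 -0.0606  0.052 ]
slot hinge L [ 0.5737 -0.0068  0.052 ]
plain hinge L [0.5769 0.0462 0.052 ]
```

apply_moves(delta_pos=[[2.17,0.65,0],[4.17,0.65,0],[4.17,0.65,0],[2.17,0.65,0],[0,0,2.4],[0,0,2],[0,0,0],[0,0,0]], twist=[0,0,0,0,0,0,0,0])

```text
t: 13.8
tool_pos: [0.5637, -0.0344, 0.1764]
orientation: [3.14, -0.098, 0.0]
force: [-0.0, -0.1, -0.3]
opening: 0.0003
gripper_force: 0.0
```

```bash
python3 -c "
from h import *
delta([.562,-.0325,.160])"
```

```text
pos [ 0.5637 -0.0344  0.1764] yaw -93.58 z [ 0. -0. -1.] F [-0.01 -0.11 -0.31] open 0.0003
d tool cm [-0.19 -0.18  1.64]
```

apply_moves(delta_pos=[[-0.5,-0.15,2.1],[-0.8,0,1.5],[-1.2,0,0.8],[-1.2,0,0.9],[-0.9,0,1.1],[-0.65,0,1.2],[-0.35,0,1.0],[0,0,0]], twist=[0,0,0,0,0,0,0,0])

```text
t: 14.8
tool_pos: [0.5078, -0.0293, 0.0896]
orientation: [-3.14, 0.098, 0.001]
force: [-0.5, 0.6, 2.9]
opening: 0.0002
gripper_force: 1.3
```

apply_moves(delta_pos=[[-0.2,0,0.5],[0,0,0.4],[0,0,0.3],[0,0,0.1],[0,0,0]], twist=[0,0,0,0,0])

```text
t: 15.42
tool_pos: [0.5061, -0.0293, 0.0788]
orientation: [3.14, -0.097, -0.001]
force: [-9.5, 2.0, 21.3]
opening: 0.0004
gripper_force: 10.5
```

apply_moves(delta_pos=[[0,0,-1],[0,0,-3],[0,0,-4],[0,0,-2],[2.9,-2.9,0],[2.9,-2.9,0],[0,0,0],[0,0,0]], twist=[0,0,0,0,0,0,0,0])

```text
t: 16.42
tool_pos: [0.567, 0.0249, 0.1764]
orientation: [3.14, -0.097, -0.003]
force: [-0.3, -0.4, 0.1]
opening: 0.0003
gripper_force: 0.0
```

```bash
python3 -c "
from h import *
delta([.568,.0255,.176])"
```

```text
pos [0.567  0.0249 0.1764] yaw -93.54 z [-0.002 -0.    -1.   ] F [-0.27 -0.43  0.11] open 0.0003
d tool cm [ 0.1  -0.07  0.04]
```

apply_moves(delta_pos=[[-0.5,-0.05,2.1],[-0.8,0,1.5],[-1.2,0,0.8],[-1.2,0,0.9],[-0.9,0,1.1],[-0.65,0,1.2],[-0.35,0,1.0],[0,0,0]], twist=[0,0,0,0,0,0,0,0])

```text
t: 17.42
tool_pos: [0.5112, 0.029, 0.0903]
orientation: [3.14, -0.098, -0.002]
force: [0.1, -0.7, 0.6]
opening: 0.0005
gripper_force: 0.3
```

apply_moves(delta_pos=[[-0.2,0,0.5],[0,0,0.4],[0,0,0.3],[0,0,0.1],[0,0,0]], twist=[0,0,0,0,0])

```text
t: 18.05
tool_pos: [0.5097, 0.0293, 0.079]
orientation: [-3.14, 0.098, 0.001]
force: [-6.9, -0.1, 12.4]
opening: 0.0004
gripper_force: 6.2
```

apply_moves(delta_pos=[[0,0,-1],[0,0,-3],[0,0,-4],[-3,0,-4],[-4,0,-2],[0,0,0],[0,0,0]], twist=[0,0,0,0,0,0,0])

```text
t: 18.92
tool_pos: [0.4401, 0.0335, 0.218]
orientation: [-3.14, 0.098, -0.001]
force: [0.2, -0.3, 0.1]
opening: 0.0004
gripper_force: 0.0
```

```bash
python3 - <<'E'
from h import *
delta([.44,0,.22])
w=cam("wrist"); s=cam("side"); np.savez("w6.npz",**w)
a=cv2.resize(w["frame"][:,:,::-1],(480,300)); b=cv2.resize(s["frame"][140:320,250:450,::-1],(320,288),interpolation=cv2.INTER_CUBIC)
o=np.zeros((300,800,3),np.uint8); o[:,:480]=a; o[:288,480:]=b; cv2.imwrite("pics/m6.png",o)
E
```

```text
pos [0.4401 0.0335 0.218 ] yaw -93.56 z [ 0.001 -0.    -1.   ] F [ 0.24 -0.34  0.05] open 0.0004
d tool cm [ 0.19  3.35 -0.2 ]
```

View pics/m6.png

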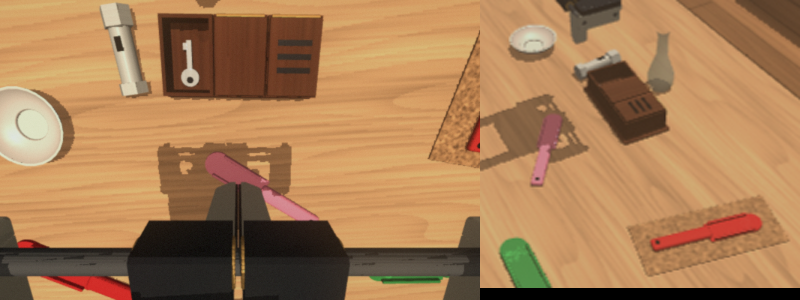

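The composite shows both covers flush: plain at (240,55), slotted at (293,55). The key, flashlight, dish and vase have not moved, and the horn lies centred on the mat.

```bash
python3 -c "
from plant import robot
print(robot.close_job())"
```

```text
the job is handed in; nothing more can be done
None
```

The job is handed in: the small red shoehorn lies flat and lengthwise, within about 2 mm of the mat's centre, both covers look latched flush, and in the last picture the vase, dish, flashlight and key are where they were.

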